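Lock the shaker platform for transport

ROBOT

A 7-joint arm with a two-finger parallel gripper is mounted at the origin on a cart in front of the work surface, level with it; the furniture and walls round the work are solid. World frame = base frame: x ahead of the robot, y to its left, z up, the work surface at z = 0. Lengths are in m, angles in degrees, forces in N, time in s.
With the tool pointing down it reaches from about 0.4 to 0.875 m from the base axis. Payload 6.5 kg.
Tool frame: the origin (TCP) lies at the very end of the fingers, on their centre line; the grasp point (between the pads) lies 19 mm behind it; z points along the fingers, y is the line along which they close (so a half turn about z gives the same grasp; the last joint's range is limited). The gripper opens to 85 mm and grips with 20 to 120 N. Pads are 22 mm wide; open, the fingers measure 114 mm over their backs; the gripper's body (76 mm by 85 mm) begins 54 mm behind the grasp point. The pads swing forward as they close: fully open they stand 13 mm farther back than shut.
Start: joints at [60.837, 30.733, -0.252, 88.115, 0.149, 61.152, -4.079], TCP at [0.279, -0.587, 0.231] pointing down, gripper open.
Joint ranges: [-154.64, 154.64], [-21.42, 123.67], [-72.66, 72.17], [13.99, 137.28], [-74.86, 254.86], [10.95, 109.41], [-158.01, 158.01]. Speed limits (degrees/s): [136.94, 136.94, 180, 180, 180, 180, 180].

INTERFACE

Orientations are given as a 3x3 rotation matrix whose columns are the frame's x, y, z axes.
In Python, from plant import manip, jaws, monitor, eyes gives the robot as it stands. Calls block until the motion is done:
- manip.move_pose(position, orientation): joint-space move of the TCP to a pose.
- manip.line_to(position, max_speed=0.15, orientation=None): straight line of the TCP; orientation=None keeps the orientation; max_speed is the mean speed in m/s.
- manip.move_j(angles): joint-space move.
- jaws.gripper_open() and jaws.gripper_close(grip_force=None): open the fingers fully, or close them until they stop; grip_force is the grip in N (None keeps the last).
- manip.pause(seconds).
- manip.ik(position, orientation): joint angles nearest the present ones, or None.
- monitor.get_state(): the state.
- eyes.camera(name): name is "side" or "top"; returns a dict with "color" (480x640x3 uint8, red, green, blue), "range_z" (480x640 float32, m along the optical axis (not along the pixel's ray), 0 where there is no reading), "mtx" (3x3 intrinsics, pixels), "R" (3x3) and "t" (3): a world point X has camera coordinates R X + t. Camera axes: x right, y down, z forward; pixel columns grow to the right and rows downward; lengths in m; the calibration is good to about 2 mm. A picture is of the moment at which its call begins.
A pose or a line that the arm cannot do raises manip.Unreachable and nothing moves.
- manip.finish_job(): hands the job in; it is judged then, once.
The state is a dict: "time": time; "q": joint angles; "qvel": joint speeds; "tau": joint torques, N m; "ee_pos": TCP position; "ee_rot": TCP orientation; "wrist_force": force on the tool from outside, world axes, zero at the start; "wrist_torque": the same for the moment, N m; "finger_gap": finger opening in m; "gripper_force": force on a finger pad.
Only numpy, scipy, OpenCV 4.12 (cv2) and the standard library are available. Lean on these libraries where they do the work, as an engineer would, in place of code of your own. Each camera call takes 0.05 s, during which the arm holds its last target. There are 200 camera calls.

TASK

The bench shaker is about to be carried away with its tube block on it, so engage its transport lock. Press the spring plunger lightly and work the platform along until you feel the pin drop into its socket, push the plunger fully home and, still holding it down, slide the keeper all the way over it so that it stays trapped when you let go. Work by feel: never force the shaker (about 35 N is too much), and leave the other things on the bench where they are.

Things in the scene. Friction and masses are not known exactly. Their poses are not given: they have to be found in the camera images.
- shaker: White bench shaker, 240 x 280 mm, 105 mm high, standing fixed on the bench. Origin: middle of its underside. Its x points to its back (the control panel is at -x, towards the robot), y to its left, z up. Its platform with a tube block slides along y; the transport lock sits at the platform's front edge and travels with it: grey housing, pin with thumb plate, keeper.
- carriage: The sliding platform with the lock. Same axes as the shaker; its origin is the shaker's origin when it stands at mid travel. It slides 22 mm to either side along y with about 2 N of friction, and starts 12 to 21 mm to the left (+y) of mid travel.
- socket_mid (a point): On the shaker's base under the lock (shaker x -92, y 0, z 60 mm): middle of the socket strip, hidden under the lock's housing. The 12 mm wide socket in it cannot be seen: it lies anywhere from 10 mm right (-y) to 7 mm left (+y) of this point. The plunger's 9 mm round-nosed pin can go down fully only over the socket.
- lock_pad (a point): Middle of the upper face of the thumb plate on the plunger: steel, 46 mm along the shaker's x, 40 mm along y, low ribs along its side edges, 34 mm apart. Shaker x = -92 mm; z = 95 mm when up, 83 mm when home. Closed fingertips press it straight down, into the keeper's window; pressing lightly they can drag the platform along y by ribs and friction.
- lock_plunger (a joint): Depth of the plunger in m: 0 up, 0.012 fully home on the socket's floor (hard stop). Its spring pushes back with 3 N at the top and 9 N at the bottom. Beside the socket the pin's nose meets the hard strip at 0.004 and goes no deeper. It springs up again unless the keeper traps it, which then holds it at 0.010.
- keeper_lip (a point): Middle of the upper edge of the front face of the keeper's lip: 45 mm wide, upright, edge at z = 100 mm, 24 mm behind the plate's middle when open. The keeper is a flat dark slide, 4 mm thick, underside at z = 85 mm, with a window 48 mm (x) by 45 mm (y) round the plate and a solid bridge in front. Pushing the lip to the shaker's +x draws the bridge over the plate.
- lock_keeper (a joint): Travel of the keeper in m to the shaker's +x: 0 open, 0.016 fully over the plate (hard stop); 2 N of friction, more under the spring's load. It is blocked unless the plunger is 0.010 or more down, and the plunger does not stay down alone: hold it while the lip is pushed, for instance with the fingertip staying on the plate and sliding back against the lip.
- timer: White lab timer, 66 x 62 x 18 mm, loose at the front right; origin under its middle. Leave alone.
- petri_dish: Petri dish with lid, 62 mm across, 15 mm high, left of the shaker; origin under its middle. Leave alone.
- reagent_bottle: Small reagent bottle, 47 mm across, 95 mm high, left of the shaker; origin under its middle. Leave alone.
- forceps: Steel forceps, 125 mm long, lying at the front left; origin under their middle. Leave alone.
- marker: Black marker pen, 116 mm long, lying at the front right; origin under its middle. Leave alone.
- brown_vial: Small capped vial, 20 mm across, 51 mm high, left of the shaker; origin under its middle. Leave alone.

How it is judged:
By the outcome, as a careful person would: the job done as asked, in the order asked, and still so for the second after the job is handed in, with the robot touching nothing.
It also fails if it takes over 51 s, if anything falls off the work surface, if the arm or the gripper's body presses on something with over 40 N, if the wrist force passes 120 N, or if a joint passes its speed limit or range.

## Working session

There is one attempt and no reset: what is moved stays moved. The work goes in short steps, each a Python script; the robot and the scene stay as the last script left them, time stands still between calls to the robot, and variables do not carry over. Pictures are saved under pics/ and viewed, at most 10 in all, crops included, and the job is handed in when it is done.

```bash
ls; mkdir -p pics; python3 - <<'E'
from plant import manip, jaws, monitor, eyes
import cv2,numpy as np
for n in("top","side"):
    c=eyes.camera(n); cv2.imwrite(f"pics/{n}0.png",c["color"][:,:,::-1]); np.savez(f"{n}0.npz",**c)
    print(n,c["mtx"].tolist(),c["R"].round(3).tolist(),c["t"].round(3).tolist())
s=monitor.get_state();print(s["time"],s["wrist_force"],s["finger_gap"],s["ee_rot"])
E
```

```text
pics
top [[529.5146408383173, 0.0, 314.25203177809493], [0.0, 529.5146408383173, 245.97824555182044], [0.0, 0.0, 1.0]] [[0.018, -1.0, -0.002], [-0.986, -0.017, -0.165], [0.165, 0.005, -0.986]] [-0.062, 0.53, 1.207]
side [[508.87467343301785, 0.0, 319.6416928421882], [0.0, 508.87467343301785, 234.4589692138989], [0.0, 0.0, 1.0]] [[-0.924, -0.381, 0.009], [-0.222, 0.518, -0.826], [0.31, -0.766, -0.564]] [0.453, 0.227, 1.111]
0.1 [0.33742009 0.13651756 0.21073496] 0.08560410936258707 [[ 9.03509904e-01  4.28566510e-01 -7.74371765e-04]
 [ 4.28567203e-01 -9.03508745e-01  1.44915781e-03]
 [-7.85911575e-05 -1.64119877e-03 -9.99998650e-01]]
```

View pics/top0.png

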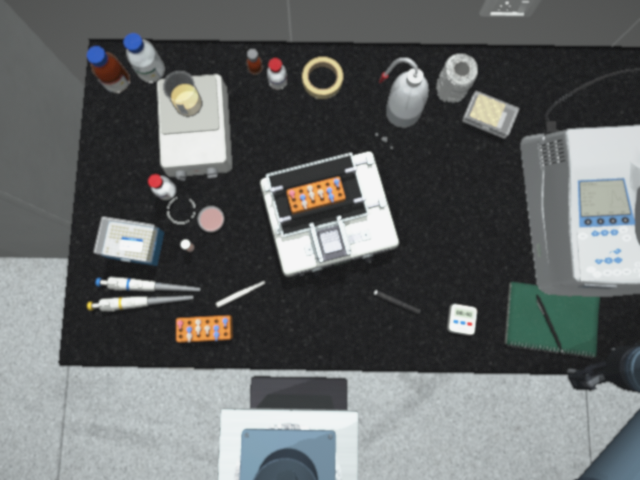

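View pics/side0.png

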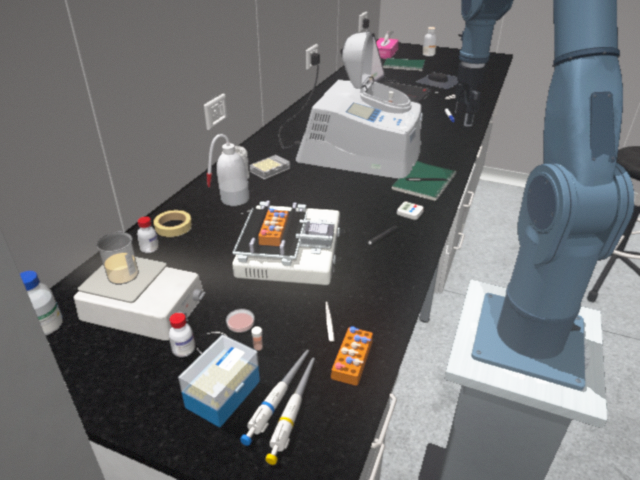

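The top view shows the shaker centred near (330,212), rotated about 15°, with the lock at about (330,240). In the side view the lock is near (318,232). I'll enlarge both.

```bash
python3 - <<'E'
import cv2,numpy as np
a=cv2.imread("pics/top0.png")[140:290,245:415];b=cv2.imread("pics/side0.png")[190:290,225:350]
cv2.imwrite("pics/topc.png",cv2.resize(a,None,fx=4,fy=4,interpolation=2));cv2.imwrite("pics/sidec.png",cv2.resize(b,None,fx=6,fy=6,interpolation=2))
E
```

```text
(no output)
```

View pics/topc.png

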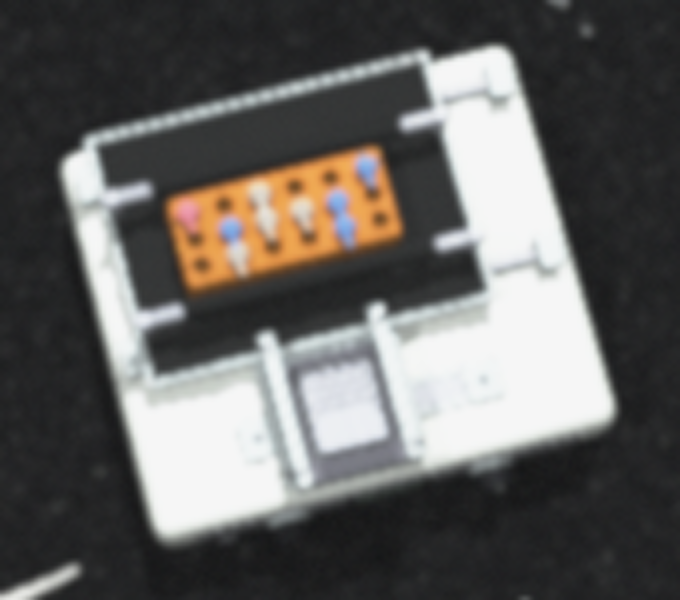

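View pics/sidec.png

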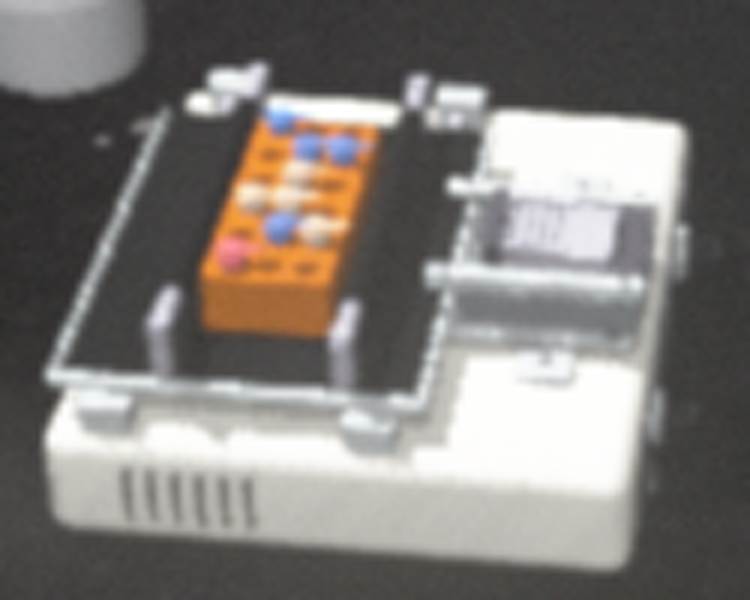

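The top crop shows the thumb plate at about (343,408), its corners (300,375), (370,360), (385,440) and (318,455). The keeper lip is behind it and the bridge in front. The side crop shows the plate at about (565,230).

```bash
cat > h.py <<'E'
import numpy as np
def cast(c,u,v,z):
    d=c["R"].T@np.linalg.solve(c["mtx"],[u,v,1.]); o=-c["R"].T@c["t"]
    return o+d*(z-o[2])/d[2]
E
python3 - <<'E'
import numpy as np,cv2
from h import cast
t=np.load("top0.npz");s=np.load("side0.npz")
T=lambda x,y,z:cast(t,245+(x-1.5)/4,140+(y-1.5)/4,z)
S=lambda x,y,z:cast(s,225+(x-2.5)/6,190+(y-2.5)/6,z)
def yaw(a,b):d=b-a;return np.degrees(np.arctan2(d[1],d[0]))
p=[T(*q,.095) for q in[(300,375),(370,360),(385,440),(318,455)]]
print("plate",np.mean(p,0),[np.linalg.norm(p[i]-p[(i+1)%4]).round(4) for i in range(4)],yaw(p[3],p[0]),yaw(p[2],p[1]),yaw(p[1],p[0])-90,yaw(p[2],p[3])-90)
f=[T(*q,.09) for q in[(90,140),(428,55),(487,295),(150,380)]]
print("frame",yaw(f[3],f[0]),yaw(f[2],f[1]),yaw(f[1],f[0])-90,yaw(f[2],f[3])-90,np.mean(f,0))
print("side plate",S(565,230,.095))
print("sideyaw rail",yaw(S(640,283,.1),S(430,275,.1)))
# depth-based orange mask yaw, plate mask
img=t["color"][:,:,::-1]
hsv=cv2.cvtColor(np.ascontiguousarray(img),cv2.COLOR_BGR2HSV)
m=cv2.inRange(hsv,(5,150,100),(20,255,255));m[:, :245]=0;m[:,415:]=0;m[290:]=0
pts=np.argwhere(m)[:,::-1];P=np.array([cast(t,u,v,.12)[:2] for u,v in pts])
r=cv2.minAreaRect((P*1000).astype(np.float32));print("block",r)
# white body base outline top: mask by depth
z=t["range_z"];vv,uu=np.mgrid[:480,:640]
c=np.stack([uu,vv,np.ones_like(uu)],-1)@np.linalg.inv(t["mtx"]).T*z[...,None]
W=(c-t["t"])@t["R"]
roi=(uu>250)&(uu<410)&(vv>145)&(vv<285)&(W[...,2]>.03)
Q=W[roi];r=cv2.minAreaRect((Q[:,:2]*1000).astype(np.float32));print("body",r)
print("z near plate",W[240:245,329:333,2].round(3))
E
```

```text
plate [ 0.5339139  -0.08896373  0.095     ] [np.float64(0.0408), np.float64(0.0468), np.float64(0.0389), np.float64(0.0471)] 13.395007456566246 11.051245961365657 13.30311515814418 13.758458717410818
frame 15.367604263505424 13.630844862611118 15.660287278876623 15.430660453741169 [ 0.64645839 -0.05630473  0.09      ]
side plate [ 0.53109563 -0.09024108  0.095     ]
sideyaw rail 19.355086480249113
block ((637.15625, -53.323692321777344), (57.53496551513672, 125.92169189453125), 15.741646766662598)
body ((543.0404052734375, -106.06729125976562), (391.7858581542969, 281.15771484375), 16.26712417602539)
z near plate [[0.094 0.096 0.093 0.098]
 [0.095 0.094 0.095 0.092]
 [0.093 0.092 0.092 0.093]
 [0.097 0.096 0.092 0.098]
 [0.096 0.096 0.091 0.093]]
```

```bash
cat >> h.py <<'E'
from plant import manip, jaws, monitor, eyes
Y=np.radians(15.5); EX=np.array([np.cos(Y),np.sin(Y),0]); EY=np.array([-np.sin(Y),np.cos(Y),0])
P0=np.array([.5325,-.0895,0.])   # plate centre at start
def rot(s): return np.column_stack([s*EY,s*EX,[0,0,-1.]])
def at(a,b,z): return P0+a*EX+b*EY+[0,0,z]   # offsets along shaker x,y
def rd():
    s=monitor.get_state(); d=s["ee_pos"]-P0; f=s["wrist_force"]
    return s["time"],np.array([d@EX*1e3,d@EY*1e3,s["ee_pos"][2]*1e3]),np.array([f@EX,f@EY,f[2]])
def show(tag=""):
    t,p,f=rd(); print(tag,round(t,2),p.round(2),f.round(2),flush=True); return t,p,f
E
python3 - <<'E'
from h import *
for s in(1,-1):
    q=manip.ik(at(0,0,.16),rot(s)); print(s,None if q is None else np.round(q,1))
q0=monitor.get_state()["q"]
s=min((1,-1),key=lambda s:abs(manip.ik(at(0,0,.16),rot(s))[6]))
print("use",s)
manip.line_to([.26,-.45,.24],max_speed=.3); show()
jaws.gripper_close(20); show()
manip.move_pose(at(0,-.002,.16),rot(s)); show()
manip.line_to(at(0,-.002,.105),max_speed=.1); show()
manip.pause(.3);show()
E
```

```text
1 [ 27.2  28.3 -29.  107.1  17.7  49.1   4.9]
-1 [  -2.4   25.5    9.2  108.9   -5.5   46.  -154.8]
use 1
 0.72 [-358.91 -274.66  240.29] [ 0.03 -0.52  0.5 ]
 1.48 [-358.91 -274.59  240.01] [ 0.39 -0.32  0.72]
 3.16 [ -0.85  -3.91 160.06] [-1.02  0.58  0.1 ]
 3.86 [  0.31  -2.1  105.27] [0.77 0.15 0.13]
 4.16 [  0.27  -2.16 105.46] [-0.21  0.84 -0.79]
```

```bash
python3 - <<'E'
from h import *
import cv2
a=eyes.camera("top")["color"][215:275,290:370,::-1];b=eyes.camera("side")["color"][195:255,280:360,::-1]
cv2.imwrite("pics/c1.png",cv2.resize(np.hstack([a,b]),None,fx=5,fy=5,interpolation=2))
E
```

```text
(no output)
```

View pics/c1.png

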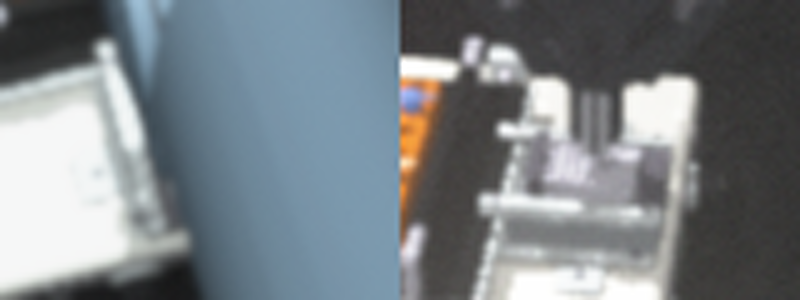

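The side half (right) shows the closed fingertips at about (595,150), over the middle of the plate (about 592,170) and between the rails. Next is the light press.

```bash
python3 - <<'E'
from h import *
manip.line_to(at(0,-.002,.099),max_speed=.04); show()
for z in np.arange(.097,.087,-.001):
    manip.line_to(at(0,-.002,z),max_speed=.02); t,p,f=show(round(z*1e3,1))
    if f[2]>7: break
E
```

```text
4.56 [-0.31 -1.85 98.58] [ 0.63 -1.33  0.45]
97.0 4.81 [-8.000e-02 -1.960e+00  9.686e+01] [-0.82  0.13 -0.06]
96.0 5.06 [-1.000e-02 -1.980e+00  9.599e+01] [-0.09 -0.16 -0.06]
95.0 5.31 [ 0.2  -2.04 95.16] [-0.05 -0.51  0.76]
94.0 5.56 [ 0.2  -2.07 94.13] [ 0.72 -0.73  1.86]
93.0 5.81 [ 0.13 -2.09 93.07] [-0.07  0.35  3.4 ]
92.0 6.06 [ 0.19 -2.08 92.07] [ 0.7  -0.5   3.81]
91.0 6.31 [ 0.16 -2.05 91.06] [ 0.47 -1.12  3.95]
90.0 6.56 [ 0.18 -2.08 90.55] [-0.15  0.59  9.93]
```

```bash
python3 - <<'E'
from h import *
y=-.002; n=0
while y>-.042:
    y-=.00075
    manip.line_to(at(0,y,.0900),max_speed=.01); t,p,f=show(round(y*1e3,2))
    if f[2]<7.3:
        manip.pause(.1); t,p,f=show("chk")
        if f[2]<7.3: break
    if abs(f[1])>12 or f[2]>16: print("stop");break
E
```

```text
-2.75 6.81 [ 0.22 -2.2  90.56] [-2.3   1.65  9.96]
-3.5 7.06 [ 0.22 -2.55 90.54] [-1.85  2.73 10.3 ]
-4.25 7.31 [ 0.21 -2.91 90.51] [-2.61  3.11 10.41]
-5.0 7.56 [ 0.23 -3.69 90.54] [-2.29  4.35  9.25]
-5.75 7.81 [ 0.21 -4.42 90.51] [-1.19  3.09 10.64]
-6.5 8.06 [ 0.21 -5.18 90.52] [-2.13  3.14 11.19]
-7.25 8.31 [ 0.24 -5.93 90.51] [-1.59  3.42 10.69]
-8.0 8.56 [ 0.23 -7.   90.47] [-2.39  2.71  9.93]
-8.75 8.81 [ 0.23 -8.23 90.36] [-0.12  1.15  8.16]
-9.5 9.06 [ 0.23 -9.08 90.19] [-0.23  0.33  5.88]
chk 9.16 [ 0.23 -9.08 90.17] [0.56 0.91 7.17]
```

```bash
python3 - <<'E'
from h import *
y=-.0095
for z in (.0896,.0892,.0888,.088,.087):
    manip.line_to(at(0,y,z),max_speed=.01); t,p,f=show(round(z*1e3,1))
    if f[2]>12 or abs(f[1])>8: print("stop"); break
E
```

```text
89.6 9.41 [ 0.24 -9.1  89.9 ] [-0.85 -0.17  6.94]
89.2 9.66 [ 0.21 -9.28 89.6 ] [-1.41  0.36  7.97]
88.8 9.91 [ 0.24 -9.84 89.16] [ 0.11 -0.79  5.93]
88.0 10.16 [  0.28 -10.39  88.38] [-0.48 -2.06  6.44]
87.0 10.41 [  0.24 -10.94  87.34] [-0.31 -2.93  5.46]
```

```bash
python3 - <<'E'
from h import *
y=-.0112
for z in (.086,.085,.084,.0832,.0828,.0824,.082,.0816):
    manip.line_to(at(0,y,z),max_speed=.015); t,p,f=show(round(z*1e3,1))
    if f[2]>14 or abs(f[1])>8: print("stop"); break
E
```

```text
86.0 10.69 [  0.23 -11.7   86.28] [-0.74 -0.6   6.36]
85.0 10.94 [  0.21 -11.68  85.29] [-0.81 -0.73  6.61]
84.0 11.19 [  0.27 -11.73  84.37] [ 0.32 -0.86  7.68]
83.2 11.44 [  0.23 -11.68  83.6 ] [-0.34 -1.41  7.77]
82.8 11.69 [  0.23 -11.75  83.28] [-0.34 -1.17  7.54]
82.4 11.94 [  0.21 -11.73  82.94] [-0.64 -0.64  8.4 ]
82.0 12.19 [  0.27 -11.72  82.73] [-1.67 -0.37 10.6 ]
81.6 12.44 [  0.27 -11.8   82.58] [-2.77 -0.29 13.03]
```

```bash
python3 - <<'E'
from h import *
y=-.0115; a=0
while a<.034:
    a+=.001
    manip.line_to(at(a,y,.0816),max_speed=.01); t,p,f=show(round(a*1e3,2))
    if abs(f[0])>15 or abs(f[1])>8 or f[2]>20 or f[2]<8.5: print("stop"); break
E
```

```text
1.0 12.7 [  0.35 -11.81  82.45] [-4.76 -0.1  16.22]
2.0 12.95 [  0.38 -11.84  82.35] [-7.9   0.81 18.47]
3.0 13.2 [  0.43 -11.85  82.25] [-9.86  1.38 20.27]
stop
```

```bash
cat > slide.py <<'E'
from h import *
import sys
a,z=float(sys.argv[1]),float(sys.argv[2]); y=-.0115; amax=float(sys.argv[3])
while a<amax:
    t,p,f=rd()
    z=np.clip(z+np.clip((f[2]-12.5)*.00008,-.0003,.0003),.081,.0832)
    if abs(f[0])<float(sys.argv[4]): a+=.001
    manip.line_to(at(a,y,z),max_speed=.01); t,p,f=show(f"{a*1e3:.1f} {z*1e3:.2f}")
    if abs(f[0])>20 or abs(f[1])>9 or f[2]>22 or f[2]<7 or p[2]>84.3: print("stop"); break
E
python3 slide.py .003 .0820 .012 14
```

```text
4.0 82.30 13.47 [  0.99 -11.83  82.43] [-8.49  1.07 16.67]
5.0 82.60 13.73 [  1.74 -11.88  82.53] [-8.18  1.22 14.79]
6.0 82.78 13.98 [  2.72 -11.84  82.57] [-8.57  0.06 13.31]
7.0 82.85 14.23 [  3.73 -11.86  82.58] [-7.79 -0.02 11.31]
8.0 82.75 14.48 [  4.48 -11.88  82.54] [-9.05 -0.55 15.51]
9.0 82.99 14.73 [  6.17 -11.86  82.73] [-6.02 -0.36 10.28]
10.0 82.82 14.98 [  6.62 -11.86  82.59] [-9.22  0.43 13.47]
11.0 82.89 15.23 [  7.89 -11.89  82.62] [-8.42  1.35 11.6 ]
12.0 82.82 15.48 [  8.73 -11.86  82.59] [-8.4   0.33 13.63]
```

```bash
python3 slide.py .012 .0828 .036 17
```

```text
13.0 82.89 15.73 [  9.94 -11.87  82.63] [-8.23  0.04 12.62]
14.0 82.90 15.98 [ 10.91 -11.87  82.62] [-8.13  0.2  12.28]
15.0 82.88 16.23 [ 11.9  -11.88  82.63] [-7.68  0.17 11.66]
16.0 82.82 16.48 [ 12.7  -11.88  82.56] [-9.35  0.6  12.16]
17.0 82.79 16.73 [ 13.05 -11.88  82.47] [-10.71   1.27  14.38]
18.0 82.94 16.98 [ 13.98 -11.88  82.5 ] [-9.9   0.32 13.78]
19.0 83.04 17.23 [ 15.   -11.86  82.55] [-10.12   0.3   12.15]
20.0 83.01 17.48 [ 15.9  -11.9   82.53] [-9.66  0.78 12.87]
21.0 83.04 17.73 [ 16.96 -11.89  82.52] [-8.64 -0.31 12.96]
22.0 83.08 17.98 [ 18.02 -11.85  82.54] [-9.21 -0.32 13.47]
23.0 83.16 18.23 [ 18.99 -11.84  82.56] [-9.47 -0.22 11.01]
24.0 83.04 18.48 [ 20.05 -11.87  82.56] [-8.87 -0.18 12.54]
25.0 83.04 18.73 [ 21.07 -11.83  82.54] [-8.61  0.23 11.99]
26.0 83.00 18.98 [ 22.07 -11.85  82.52] [-9.26  0.14 12.17]
27.0 82.97 19.23 [ 23.14 -11.85  82.49] [-9.44 -0.66 11.36]
28.0 82.88 19.48 [ 24.19 -11.83  82.47] [-9.2   0.28 14.29]
29.0 83.03 19.73 [ 25.25 -11.85  82.53] [-9.36  0.5  12.31]
30.0 83.01 19.98 [ 26.41 -11.85  82.52] [-8.12  0.12  9.69]
31.0 82.79 20.23 [ 27.3  -11.89  82.41] [-8.58  0.24 12.83]
32.0 82.81 20.48 [ 28.5  -11.86  82.42] [-9.1   0.28 11.45]
33.0 82.73 20.73 [ 28.71 -11.87  82.32] [-11.3    0.23  14.34]
34.0 82.88 20.98 [ 28.79 -11.87  82.31] [-13.56   0.28  16.42]
35.0 83.18 21.24 [ 28.82 -11.86  82.33] [-15.37   1.16  16.13]
36.0 83.20 21.49 [ 28.83 -11.88  82.25] [-18.02   0.87  18.9 ]
```

The lip was met at 12.7 mm and hit its hard stop at 28.8 mm, which is the full 16 mm of travel. Relaxing, lifting and checking.

```bash
python3 - <<'E'
from h import *
import cv2
for a,z in((.033,.0832),(.0305,.0835),(.0285,.0843),(.0277,.0855)):
    manip.line_to(at(a,-.0118,z),max_speed=.01); show(a)
manip.line_to(at(.027,-.0118,.15),max_speed=.08); show()
manip.move_pose([.35,-.35,.24],rot(1)); show()
a=eyes.camera("top")["color"][205:280,280:380,::-1];b=eyes.camera("side")["color"][185:260,270:370,::-1]
cv2.imwrite("pics/c2.png",cv2.resize(np.hstack([a,b]),None,fx=4,fy=4,interpolation=2))
cv2.imwrite("pics/top2.png",eyes.camera("top")["color"][:,:,::-1])
E
```

```text
0.033 21.94 [ 28.68 -11.85  82.42] [-9.92  0.41 11.83]
0.0305 22.34 [ 28.63 -11.89  83.27] [-4.42  0.08  7.91]
0.0285 22.71 [ 28.42 -11.9   84.61] [-0.84  0.83  7.  ]
0.0277 23.0 [ 27.29 -11.74  85.24] [-0.54 -0.05  3.07]
 23.96 [ 26.58 -11.74 149.54] [-0.89 -0.23 -0.04]
 25.26 [-244.26 -201.56  239.76] [0.81 0.02 1.05]
```

View pics/c2.png

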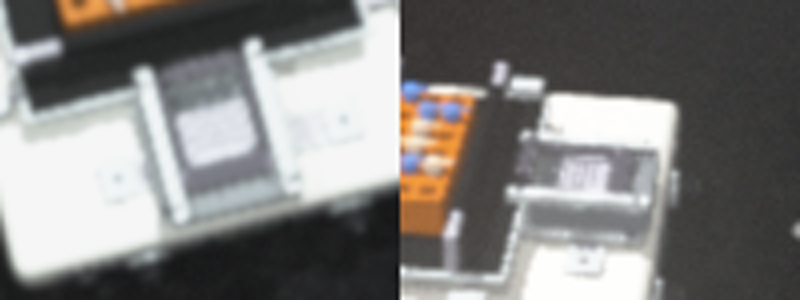

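The bridge now covers the front of the plate: in the top half only the rear part of it, about (215,135), still shows. The keeper has moved back to the platform edge. The plate also stopped rising at about z = 85 mm during the lift, so the plunger is trapped. Handing in.

```bash
python3 -c "
from plant import manip
print(manip.finish_job())"
```

```text
the job is handed in; nothing more can be done
None
```

The transport lock is engaged: the pin went fully home in its socket, the keeper slid its full 16 mm over the plate, and the plunger stayed trapped after release; I handed the job in at about 25 s, with readings no higher than about 20 N.

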